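# Snug down the red canister's screw press

## Task

Two glass canisters stand in small black screw presses on the counter; the one with the red gasket and red knob is still loose. Turn its red knob clockwise (seen from above) until the foot just touches the lid, which is when the knob's white pointer meets the white dot, then add one eighth of a turn more to squeeze the gasket, and let go. Do not overtighten it, and leave the grey knob, already tight, as it is.

Things in the scene. Friction and masses are not known exactly. Their poses are not given: they have to be found in the camera images.
- red_grip (a point): Centre of the red bar knob, 171 mm above the counter, on its vertical turning axis. Bar 50 mm long, 16 mm thick, 26 mm tall (13 mm above and below this point), on a 13 mm spindle; 20 mm below the bar is a black dial, 80 mm wide. Axes turn with the knob: x along the bar to the end with the white pointer line, y across, z up. It keeps its height as it turns. The press is fixed, base 110 x 150 mm.
- red_knob (a joint): Turn of the red knob, rad, growing clockwise from above. 0: foot just touches the lid (pointer at the white dot near the dial's edge); negative: foot clear. Starts between -0.65 and -0.35; can turn from -1.0 to 1.5. The foot sinks 24 mm per turn. Turning takes 0.09 N m, rising to about 0.14 N m an eighth of a turn (0.785) past touch; it stays where it is left.
- grey_grip (a point): Centre of the grey bar knob of the other press, same shape, size, height and axes as the red one. Not to be turned.
- grey_knob (a joint): Turn of the grey knob, rad, same sense as the red one; it starts already tight, between 0.70 and 0.87, and is to stay so.
Things that resemble listed ones, but are neither listed nor needed, are in the scene too. What is shaped like the part that bears grey_grip but yellow is not meant. Leave any pink look-alike of the part that bears red_grip alone.

How it is judged:
At the end, for the whole second after the job is handed in: The red knob rests one eighth of a turn (0.785 rad) past the touching point, within 0.2 rad (about 11 degrees) either way, and the grey knob is still tight, between 0.52 and 1.05 rad (value of joint red_knob between 0.585 and 0.985 rad and velocity of joint red_knob between -0.05 and 0.05 rad/s and value of joint grey_knob between 0.52 and 1.05 rad).
It fails at once if the red knob is overtightened (more than 1.15 rad past touch) (value of joint red_knob above 1.15 rad).
It fails at once if the grey knob is turned away from its tight setting (below 0.52 or above 1.05 rad) (value of joint grey_knob below 0.52 rad or value of joint grey_knob above 1.05 rad).
It also fails if it takes over 29 s, if anything falls off the work surface, if the arm or the gripper's body presses on something with over 40 N, if the wrist force passes 120 N, or if a joint passes its speed limit or range.

## Robot

A 6-joint arm with a two-finger parallel gripper is mounted at the origin on the work surface. World frame = base frame: x ahead of the robot, y to its left, z up, the work surface at z = 0. Lengths are in m, angles in rad, forces in N, time in s.
With the tool pointing down it reaches from about 0.35 to 0.975 m from the base axis. Payload 4.9 kg.
Tool frame: the origin (TCP) lies on the front face of the gripper's body, between the roots of the fingers; the fingertips stand 73 mm ahead of it and the grasp point (between the pads) lies 54 mm ahead of it (tip_extent is the distance from the TCP to the fingertips, in m); y points along the fingers, x is the direction in which the jaws open and shut, and the axes are right-handed (so a half turn about y gives the same grasp; the last joint's range is limited). The gripper opens to 85 mm and grips with 20 to 120 N. Pads are 22 mm wide; open, the fingers measure 114 mm over their backs; the gripper's body (76 mm by 85 mm) begins 54 mm behind the grasp point. The pads swing forward as they close: fully open they stand 13 mm farther back than shut.
Start: joints at [1.017, 0.053, 1.613, -0, 1.476, -0.119], TCP at [0.263, 0.567, 0.304] pointing down, gripper open.
Joint ranges: [-3.01, 3.01], [-1.01, 2.22], [0.06, 2.58], [-1.02, 4.17], [0.09, 2.62], [-3.14, 3.14]. Speed limits (rad/s): [2.57, 2.57, 3.14, 3.14, 3.14, 3.14].

## Interface

Orientations are given as a unit quaternion [w, x, y, z].
In Python, from plant import state, grab_frame, camera_info, job_done, tip_extent gives the robot as it stands.
- The arm moves only by the tool carry_out, never from a script. Its argument "rows" is a list that holds one entry, the list of rows, each a list of 7 numbers: the turn, a rotation vector about the world's x, y, z as a fraction of full scale, then the shift along the world's x, y, z as a fraction of full scale, then the finger opening in mm, from 0 to 85.4. A call has 1 to 5 rows; each row shifts and turns the commanded pose from where the row before left it; what a row does not reach is not made up. Full scale, the value 1, is 40 mm for a shift and 4 degrees for a turn. A row lasts 1/10 s, in which the tool goes at most 50 mm and 8.59 degrees, less where a joint would pass 70% of its speed; a pose out of reach is approached as far as the arm can. A call with a number of a shift or a turn outside -1 to 1 is refused whole. A call with a gripper value outside its range is refused whole. The fingers move at their own pace and stop on an object; the grip force is fixed at half the most. Time passes only in rows, so rows that do not move let the fingers close. It gives the time, the measured TCP pose, the force and the opening at its end, in the units of the state.
- state(): the state, without advancing time (a new reading comes with each control period).
- grab_frame(name): name is "scene" or "top" or "wrist"; returns the picture (480x640x3 uint8, blue, green, red); there is no depth.
- camera_info(name): a dict with "intrinsics" (3x3 intrinsics, pixels), "k1" (the pictures are not rectified: a ray, as slopes to the right and down, at radius r is drawn at 1 + k1 r^2 times it, then the intrinsics apply), "xyz" and "rotation" of the camera in the world; the wrist camera has in their place "tool_from_camera" (4x4, takes a point from camera to tool coordinates, whose origin is the TCP and whose axes are the tool frame's). Camera axes: x right, y down, z forward; pixel columns grow to the right and rows downward; lengths in m; the calibration is good to about 2 mm. A picture is of the moment at which its call begins: read the wrist's pose just before it. camera_info takes no time and is no camera call.
- job_done(): hands the job in, once; it reports no verdict.
The state is a dict: "time": time; "joint_pos": joint angles; "joint_vel": joint speeds; "joint_efforts": joint torques, N m; "tool_pos": TCP position; "tool_rot": TCP orientation; "contact_force": force on the tool from outside, world axes, zero at the start; "ft_torque": the same for the moment, N m; "gripper_width": opening from 0.0 (shut) to 1.0 (fully open).
Only numpy, scipy, OpenCV 4.12 (cv2) and the standard library are available. Lean on these libraries where they do the work, as an engineer would, in place of code of your own. Each camera call takes 0.05 s, during which the arm holds its last target.

## Working session

There is one attempt and no reset: what is moved stays moved. The work goes in short steps, Python scripts to look and compute and a tool call to move; the robot and the scene stay as the last step left them, time stands still between calls to the robot, and variables do not carry over. Pictures are saved under pics/ and viewed, and the job is handed in when it is done.

Besides the shell and the picture viewer there is one more tool, called after "Request:" by a JSON object that holds its "api" and its "payload". carry_out: Moves the arm, as the interface text tells. Shift numbers are shares of 40 mm and turn numbers shares of 4 degrees, none past 1 either way. Its arguments: {"type":"object","properties":{"rows":{"type":"array"}},"required":["rows"]}

```bash
mkdir -p pics; ls; python3 - <<'E'
from plant import *
import cv2
s=state();print(s)
for n in("scene","top","wrist"):
    cv2.imwrite(f"pics/{n}0.png",grab_frame(n));print(n,camera_info(n))
print(tip_extent)
E
```

```text
pics
{'time': 0.0, 'joint_pos': array([ 1.01698388e+00,  5.33630707e-02,  1.61428034e+00,  1.55450223e-05,
        1.47597975e+00, -1.18975695e-01]), 'joint_vel': array([ 0.00054253, -0.00176799,  0.00084321, -0.00215091,  0.00025706,
        0.00059653]), 'joint_efforts': array([ 3.79795247e-04, -3.93698502e+01, -3.70170987e+01, -6.75702267e-05,
        7.32857472e-03, -1.63911091e-05]), 'tool_pos': array([0.26302567, 0.56644652, 0.30266716]), 'tool_rot': array([-0.59577683,  0.5963902 ,  0.37972429, -0.38102251]), 'contact_force': array([ 0.38905465,  0.08150193, -0.11925271]), 'ft_torque': array([-0.03867791,  0.03516858, -0.03469543]), 'gripper_width': 1.0019202827630977}
scene {'intrinsics': array([[459.39549653,   0.        , 322.08646364],
       [  0.        , 459.39549653, 232.73452949],
       [  0.        ,   0.        ,   1.        ]]), 'k1': -0.10789916188286877, 'xyz': array([0.78089039, 0.43227972, 0.79473611]), 'rotation': array([-0.06895301,  0.20538543,  0.93122305, -0.29306302])}
top {'intrinsics': array([[529.11137643,   0.        , 330.70112254],
       [  0.        , 529.11137643, 243.22291047],
       [  0.        ,   0.        ,   1.        ]]), 'k1': -0.1290115894277035, 'xyz': array([0.38175741, 0.0283548 , 1.07659767]), 'rotation': array([ 0.06602237, -0.70238571,  0.70477207, -0.07477765])}
wrist {'intrinsics': array([[377.46191213,   0.        , 325.85922043],
       [  0.        , 377.46191213, 237.21797135],
       [  0.        ,   0.        ,   1.        ]]), 'k1': -0.005346058115340694, 'tool_from_camera': array([[ 9.99999818e-01, -5.56788900e-04, -2.34063175e-04,
        -6.28212544e-04],
       [ 4.67997880e-05, -3.14935578e-01,  9.49113049e-01,
        -7.05563292e-02],
       [-6.02170432e-04, -9.49112887e-01, -3.14935495e-01,
         8.01293688e-02],
       [ 0.00000000e+00,  0.00000000e+00,  0.00000000e+00,
         1.00000000e+00]])}
0.0726
```

View pics/scene0.png

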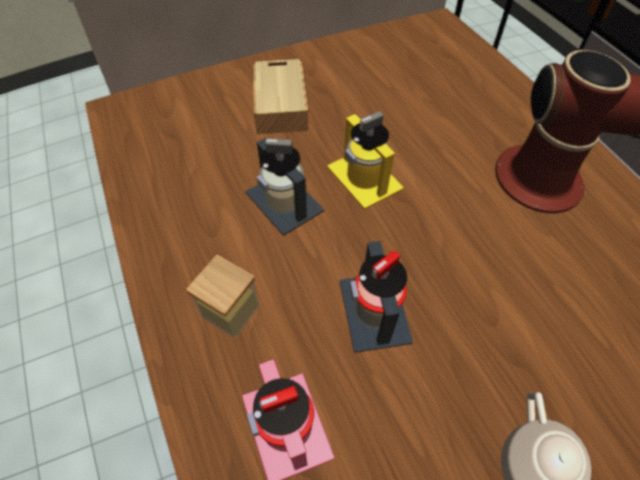

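View pics/top0.png

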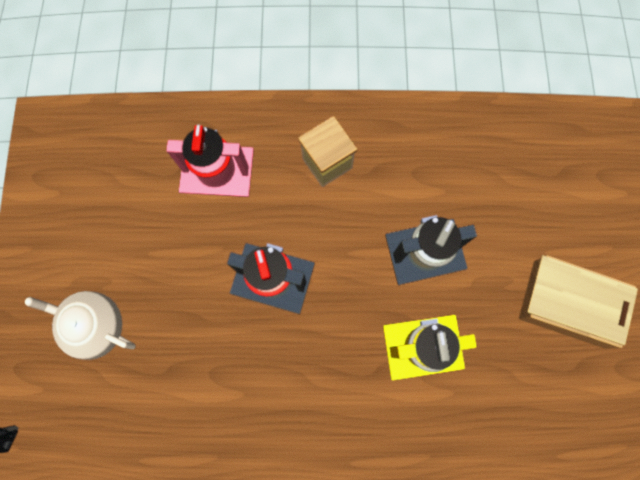

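View pics/wrist0.png

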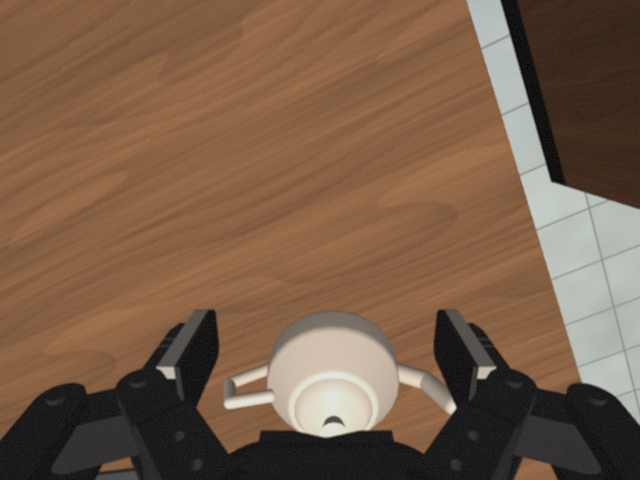

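Scene and top views show the red press with black frame at top px (264,268), the grey one at (438,240), pink and yellow look-alikes at (203,148) and (435,347). Enlarging the red knob in both fixed views.

```bash
python3 - <<'E'
import cv2,numpy as np
a=cv2.imread("pics/top0.png")[235:315,220:320];b=cv2.imread("pics/scene0.png")[235:315,335:435]
f=lambda x:cv2.resize(x,(600,480),interpolation=cv2.INTER_CUBIC)
cv2.imwrite("pics/ca.png",f(a));cv2.imwrite("pics/cb.png",f(b))
E
```

```text
(no output)
```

View pics/ca.png

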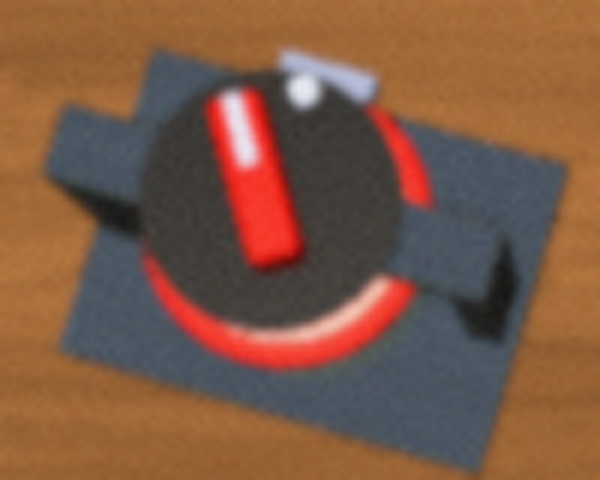

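View pics/cb.png

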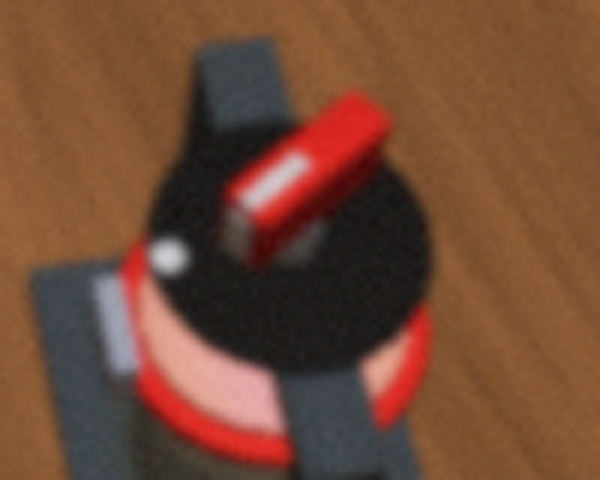

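```bash
cat > h.py <<'E'
import numpy as np,cv2
from plant import *
from scipy.spatial.transform import Rotation as R
def q(w): return R.from_quat([w[1],w[2],w[3],w[0]])
def campose(n,st=None):
    c=camera_info(n)
    if n!="wrist": return c,np.array(c["xyz"]),q(c["rotation"]).as_matrix()
    st=st or state();T=c["tool_from_camera"];Rt=q(st["tool_rot"]).as_matrix()
    return c,Rt@T[:3,3]+st["tool_pos"],Rt@T[:3,:3]
def onplane(n,px,z,st=None):
    c,o,M=campose(n,st);K=c["intrinsics"];k=c["k1"]
    out=[]
    for p in np.atleast_2d(np.array(px,float)):
        uv=cv2.undistortPoints(p.reshape(1,1,2),K,np.array([k,0,0,0.]))[0,0]
        d=M@np.array([uv[0],uv[1],1]);out.append(o+d*(z-o[2])/d[2])
    return np.array(out)
E
python3 - <<'E'
from h import *
s=state();print(q(s["tool_rot"]).as_matrix().round(3))
def an(v):return np.degrees(np.arctan2(v[1],v[0]))
t=np.array([[208,97],[258,88],[303,250],[252,270]])/6+[220,235]-0.4
w=np.array([[228,190],[258,222],[390,125],[355,90]])/6+[335,235]-.4
for n,p,dot,dc in(("top",t,[303,91],[272,198]),("scene",w,[169,257],[290,245])):
    P=onplane(n,p,.184);off=[220,235] if n=="top" else [335,235]
    c=P.mean(0);a=an((P[0]+P[1]-P[2]-P[3])[:2])
    print(n,P.round(4).tolist(),c,a,np.linalg.norm(P[0]+P[1]-P[2]-P[3])/2)
    for z in(.138,.125):
        D=onplane(n,np.array([dot,dc])/6+off-.4,z);print(z,D,an((D[0]-c)[:2]),np.linalg.norm((D[0]-c)[:2]))
E
```

```text
[[ 0.421 -0.001 -0.907]
 [ 0.907 -0.001  0.421]
 [-0.002 -1.     0.   ]]
top [[0.5492, 0.1482, 0.184], [0.5518, 0.1339, 0.184], [0.5051, 0.1202, 0.184], [0.4994, 0.1346, 0.184]] [0.52637076 0.13421938 0.184     ] 15.79377742455626 0.050232363235143455
0.138 [[0.55965615 0.12574301 0.138     ]
 [0.52710051 0.13447348 0.138     ]] -14.287118747845227 0.034347726208084274
0.125 [[0.56212013 0.12709188 0.125     ]
 [0.52911358 0.13594327 0.125     ]] -11.275449650701184 0.036452967033972564
scene [[0.551, 0.1364, 0.184], [0.5486, 0.1481, 0.184], [0.5027, 0.1369, 0.184], [0.5056, 0.1235, 0.184]] [0.52698824 0.13625218 0.184     ] 14.746802188324876 0.04720524217480374
0.138 [[0.5585827  0.12610286 0.138     ]
 [0.52663418 0.13678451 0.138     ]] -17.808962881932082 0.03318461873385319
0.125 [[0.55418215 0.12004213 0.125     ]
 [0.52160121 0.13093522 0.125     ]] -30.798798271957093 0.03165872333897782
```

Request:
{"api": "carry_out", "payload": {"rows": [[[0,0,0,0,0,0.5,85],[0,0,1,0.2,-0.3,0.5,85],[0,0,1,0.6,-0.9,0,85],[0,0,1,0.6,-0.95,0,85],[0,0,1,0.6,-0.95,0,85]]]}}

```text
time: 0.65
tool_pos: [0.3436, 0.4416, 0.3437]
tool_rot: [-0.536, 0.536, 0.461, -0.461]
contact_force: [1.4, 0.1, -0.5]
gripper_width: 0.994
```

Request:
{"api": "carry_out", "payload": {"rows": [[[0,0,1,0.6,-0.95,0,85],[0,0,1,0.6,-0.95,0,85],[0,0,1,0.6,-0.95,0,85],[0,0,1,0.6,-0.95,0,85],[0,0,1,0.6,-0.95,0,85]]]}}

```text
time: 1.15
tool_pos: [0.4637, 0.2511, 0.3437]
tool_rot: [-0.449, 0.449, 0.547, -0.547]
contact_force: [0.6, -0.0, -0.5]
gripper_width: 0.998
```

Request:
{"api": "carry_out", "payload": {"rows": [[[0,0,1,0.6,-0.95,0,85],[0,0,0,0.6,-0.95,0,85],[0,0,0,0,0,0,85],[0,0,0,0,0,0,85]]]}}

```text
time: 1.55
tool_pos: [0.5114, 0.1761, 0.3434]
tool_rot: [0.431, -0.43, -0.561, 0.561]
contact_force: [0.4, -0.1, -0.5]
gripper_width: 0.997
```

```bash
python3 - <<'E'
from h import *
s=state();print(s["time"],s["tool_pos"],q(s["tool_rot"]).as_matrix().round(3),s["joint_pos"])
cv2.imwrite("pics/w1.png",grab_frame("wrist"))
E
```

```text
1.55 [0.51143605 0.17605259 0.34337562] [[-0.258 -0.001 -0.966]
 [ 0.966  0.    -0.258]
 [ 0.001 -1.     0.001]] [ 1.93738762e-01 -1.69302182e-01  1.76034538e+00  4.47526668e-04
  1.55165362e+00 -1.63813420e+00]
```

View pics/w1.png

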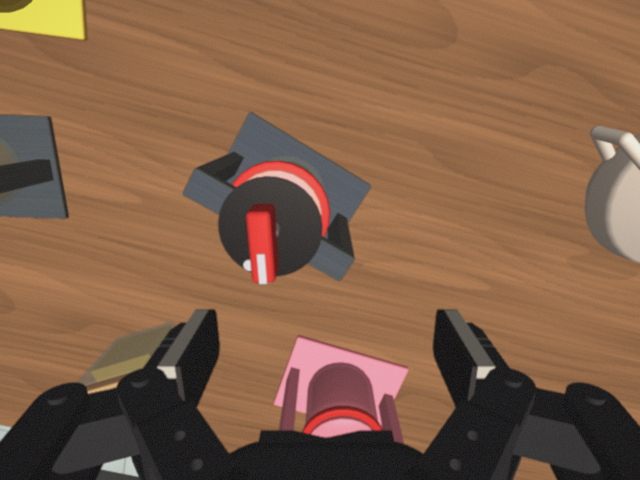

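```bash
python3 - <<'E'
import cv2
a=cv2.imread("pics/w1.png")[170:290,200:350]
cv2.imwrite("pics/cw1.png",cv2.resize(a,(750,600),interpolation=cv2.INTER_CUBIC))
E
```

```text
(no output)
```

View pics/cw1.png

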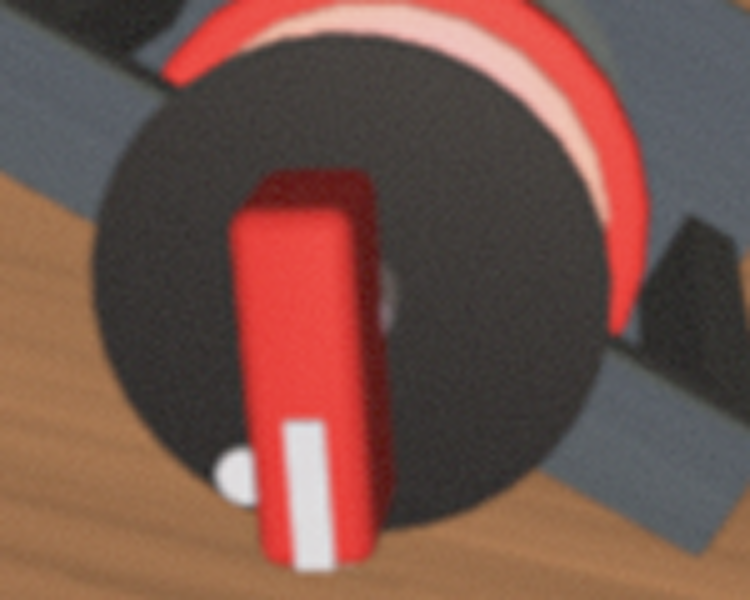

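```bash
python3 - <<'E'
from h import *
def an(v):return np.degrees(np.arctan2(v[1],v[0]))
f=lambda p:np.array(p)/5+[200,170]-.4
P=onplane("wrist",f([[262,565],[382,562],[350,213],[230,213]]),.184)
c=P.mean(0);print(P,c,an((P[0]+P[1]-P[2]-P[3])[:2]))
D=onplane("wrist",f([[243,475],[352,281],[95,281],[610,281]]),.138);print(D,an((D[0]-D[1])[:2]),an((D[0]-c)[:2]),np.linalg.norm(D[2]-D[3]))
E
```

```text
[[0.55059203 0.13535022 0.184     ]
 [0.5460036  0.15076055 0.184     ]
 [0.50007866 0.1363395  0.184     ]
 [0.50398348 0.121769   0.184     ]] [0.52516444 0.13605482 0.184     ] 16.836746554467815
[[0.55948668 0.12544322 0.138     ]
 [0.5237872  0.13522562 0.138     ]
 [0.53394281 0.09733467 0.138     ]
 [0.5135943  0.17324871 0.138     ]] -15.324070829198362 -17.180321170405517 0.07859390832176834
```

Request:
{"api": "carry_out", "payload": {"rows": [[[0,0,0.25,0.36,-1,0,60],[0,0,0,0,0,-0.8,60],[0,0,0,0,0,-0.8,60],[0,0,0,0,0,0,60],[0,0,0,0,0,0,60]]]}}

```text
time: 2.1
tool_pos: [0.525, 0.1379, 0.2798]
tool_rot: [0.425, -0.424, -0.565, 0.566]
contact_force: [-0.5, -0.3, 0.3]
gripper_width: 0.704
```

```bash
python3 - <<'E'
from h import *
s=state();print(s["time"],s["tool_pos"],q(s["tool_rot"]).as_matrix().round(3),s["joint_pos"])
cv2.imwrite("pics/w2.png",grab_frame("wrist"))
E
```

```text
2.1 [0.5250134  0.13794095 0.27981706] [[-0.279 -0.001 -0.96 ]
 [ 0.96  -0.    -0.279]
 [ 0.    -1.     0.001]] [ 1.19771161e-01 -1.27644035e-01  1.82887563e+00  1.04850756e-04
  1.44160812e+00 -1.73371290e+00]
```

View pics/w2.png

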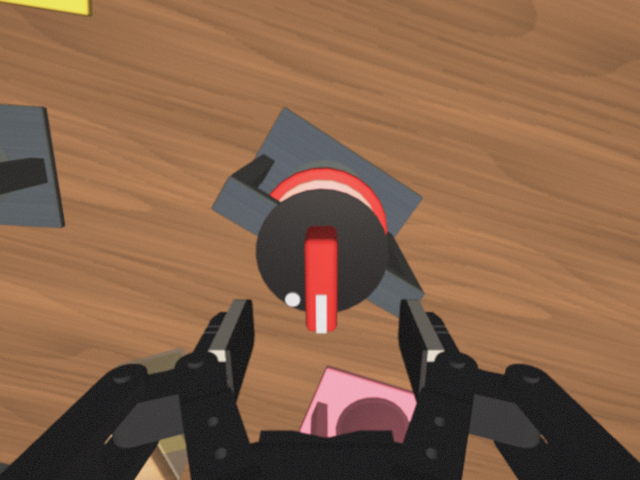

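```bash
python3 - <<'E'
import cv2
a=cv2.imread("pics/w2.png")[180:340,230:430]
cv2.imwrite("pics/cw2.png",cv2.resize(a,(750,600),interpolation=cv2.INTER_CUBIC))
E
```

```text
(no output)
```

View pics/cw2.png

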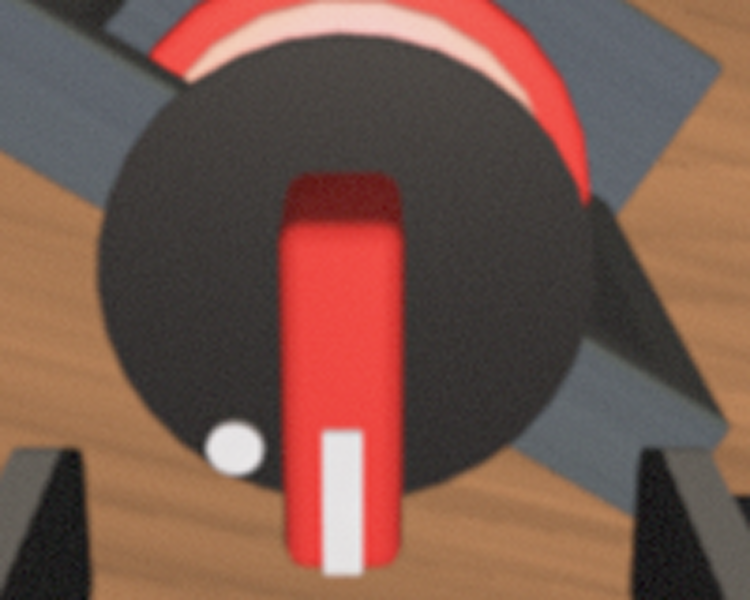

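```bash
python3 - <<'E'
from h import *
def an(v):return np.degrees(np.arctan2(v[1],v[0]))
f=lambda p:np.array(p)/3.75+[230,180]-.4
P=onplane("wrist",f([[283,570],[403,570],[403,222],[280,222]]),.184)
c=P.mean(0);print(c,an((P[0]+P[1]-P[2]-P[3])[:2]))
D=onplane("wrist",f([[235,449],[345,268],[98,268],[592,268]]),.138);print(D,an((D[0]-D[1])[:2]),an((D[0]-c)[:2]))
s=state();print(s["time"],s["tool_pos"])
E
```

```text
[0.52765987 0.13475207 0.184     ] 16.136305353565497
[[0.56255661 0.12531413 0.138     ]
 [0.5261011  0.1341738  0.138     ]
 [0.5371782  0.0959244  0.138     ]
 [0.51502671 0.17242433 0.138     ]] -13.65961528197056 -15.133792959346025
2.15 [0.52576724 0.13790826 0.28135275]
```

Request:
{"api": "carry_out", "payload": {"rows": [[[0,0,0,0.04,-0.075,-0.5,60],[0,0,0,0,0,-0.5,60],[0,0,0,0,0,-0.3,60],[0,0,0,0,0,0,60],[0,0,0,0,0,0,60]]]}}

```text
time: 2.65
tool_pos: [0.5278, 0.1342, 0.2293]
tool_rot: [-0.425, 0.425, 0.566, -0.565]
contact_force: [0.1, -0.4, 0.3]
gripper_width: 0.702
```

Request:
{"api": "carry_out", "payload": {"rows": [[[0,0,0,0,0,0,5],[0,0,0,0,0,0,5],[0,0,0,0,0,0,5],[0,0,0,0,0,0,5],[0,0,0,0,0,0,5]]]}}

```text
time: 3.15
tool_pos: [0.5272, 0.1356, 0.2292]
tool_rot: [-0.426, 0.424, 0.567, -0.564]
contact_force: [-3.4, 6.2, 3.9]
gripper_width: 0.177
```

```bash
python3 - <<'E'
from h import *
s=state();print(s["time"],s["tool_pos"],q(s["tool_rot"]).as_matrix().round(3),s["contact_force"],s["gripper_width"],s["ft_torque"])
cv2.imwrite("pics/w3.png",grab_frame("wrist"))
E
```

```text
3.15 [0.52719831 0.13562971 0.22924108] [[-0.278  0.    -0.961]
 [ 0.961  0.005 -0.278]
 [ 0.005 -1.    -0.002]] [-3.40576872  6.20201734  3.90462826] 0.17736253622070447 [ 1.00006479  0.41938822 -0.07857363]
```

View pics/w3.png

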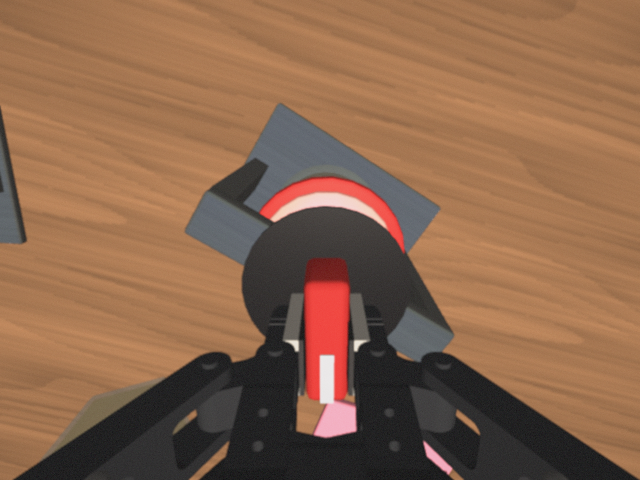

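Gripped, with the bar centred between the pads (px 326) and low side force. Turning clockwise.

Request:
{"api": "carry_out", "payload": {"rows": [[[0,0,-0.5,0,0,0,5],[0,0,-1,0,0,0,5],[0,0,-1,0,0,0,5],[0,0,-1,0,0,0,5],[0,0,-1,0,0,0,5]]]}}

```text
time: 3.7
tool_pos: [0.5272, 0.1352, 0.2292]
tool_rot: [0.51, -0.508, -0.492, 0.49]
contact_force: [-2.7, 4.7, 4.4]
gripper_width: 0.176
```

Request:
{"api": "carry_out", "payload": {"rows": [[[0,0,-1,0,0,0,5],[0,0,-1,0,0,0,5],[0,0,-1,0,0,0,5],[0,0,-1,0,0,0,5],[0,0,0,0,0,0,5]]]}}

```text
time: 4.2
tool_pos: [0.5272, 0.1348, 0.2292]
tool_rot: [0.572, -0.571, -0.417, 0.415]
contact_force: [-4.3, 4.2, 4.8]
gripper_width: 0.175
```

```bash
python3 - <<'E'
from h import *
s=state();M=q(s["tool_rot"]).as_matrix();print(s["time"],s["tool_pos"],np.degrees(np.arctan2(-M[1,2],-M[0,2])),s["contact_force"],s["gripper_width"],s["ft_torque"])
cv2.imwrite("pics/w4.png",grab_frame("wrist"))
E
```

```text
4.2 [0.52719509 0.13483167 0.22922966] -17.923258284532093 [-4.25813086  4.20165188  4.79192194] 0.1748091760906588 [ 0.53303863  0.599551   -0.12339487]
```

View pics/w4.png

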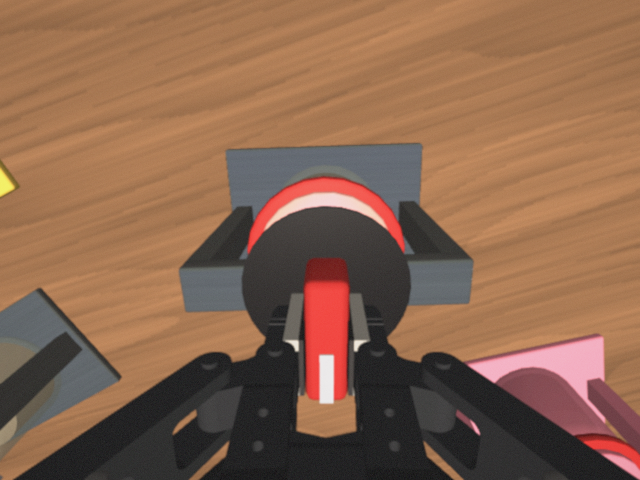

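Request:
{"api": "carry_out", "payload": {"rows": [[[0,0,-1,0,0,0,5],[0,0,-1,0,0,0,5],[0,0,-1,0,0,0,5],[0,0,-1,0,0,0,5],[0,0,-1,0,0,0,5]]]}}

```text
time: 4.75
tool_pos: [0.527, 0.1344, 0.2292]
tool_rot: [0.636, -0.635, -0.31, 0.31]
contact_force: [-4.8, 2.3, 6.1]
gripper_width: 0.18
```

Request:
{"api": "carry_out", "payload": {"rows": [[[0,0,-1,0,0,0,5],[0,0,-1,0,0,0,5],[0,0,-1,0,0,0,5],[0,0,-1,0,0,0,5],[0,0,0,0,0,0,5]]]}}

```text
time: 5.25
tool_pos: [0.5267, 0.1341, 0.2292]
tool_rot: [0.673, -0.672, -0.218, 0.22]
contact_force: [-6.7, 1.1, 6.2]
gripper_width: 0.181
```

```bash
python3 - <<'E'
from h import *
s=state();M=q(s["tool_rot"]).as_matrix();print(s["time"],s["tool_pos"],np.degrees(np.arctan2(-M[1,2],-M[0,2])),s["contact_force"],s["gripper_width"],s["ft_torque"])
cv2.imwrite("pics/w5.png",grab_frame("wrist"))
E
```

```text
5.25 [0.52671207 0.13414007 0.22918747] -53.91848349042386 [-6.726845    1.08479775  6.1983711 ] 0.18097132684277326 [ 0.13027826  1.03754618 -0.08077893]
```

View pics/w5.png

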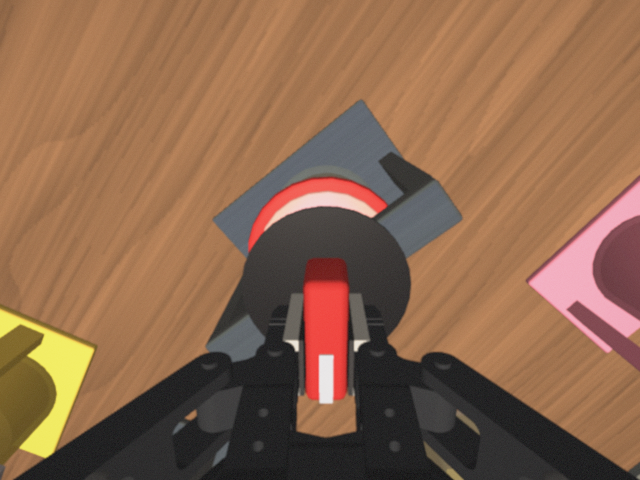

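Bar still square in the pads at −54°; 7° more, then open and rise.

Request:
{"api": "carry_out", "payload": {"rows": [[[0,0,-0.9,0,0,0,5],[0,0,-0.85,0,0,0,5],[0,0,0,0,0,0,5],[0,0,0,0,0,0,5]]]}}

```text
time: 5.7
tool_pos: [0.5266, 0.1341, 0.2292]
tool_rot: [0.685, -0.684, -0.177, 0.179]
contact_force: [-6.6, 1.4, 6.8]
gripper_width: 0.181
```

Request:
{"api": "carry_out", "payload": {"rows": [[[0,0,0,0,0,0,60],[0,0,0,0,0,0,60],[0,0,0,0,0,0,60],[0,0,0,0,0,0,60],[0,0,0,0,0,0,60]]]}}

```text
time: 6.2
tool_pos: [0.5273, 0.1337, 0.2278]
tool_rot: [-0.684, 0.684, 0.178, -0.178]
contact_force: [-0.3, 0.5, 1.4]
gripper_width: 0.703
```

Request:
{"api": "carry_out", "payload": {"rows": [[[0,0,0,0,0,0.5,60],[0,0,0,0,0,0.8,60],[0,0,0,0,0,0.8,60],[0,0,0,0,0,0,60],[0,0,0,0,0,0,60]]]}}

```text
time: 6.7
tool_pos: [0.5276, 0.1339, 0.3129]
tool_rot: [-0.684, 0.685, 0.178, -0.177]
contact_force: [-0.2, 0.5, -1.2]
gripper_width: 0.704
```

```bash
python3 - <<'E'
from h import *
s=state();M=q(s["tool_rot"]).as_matrix();print(s["time"],s["tool_pos"],np.degrees(np.arctan2(-M[1,2],-M[0,2])),s["contact_force"],s["gripper_width"],s["ft_torque"])
cv2.imwrite("pics/w6.png",grab_frame("wrist"))
E
```

```text
6.7 [0.52763636 0.13386244 0.31292783] -60.90931533297646 [-0.17209126  0.50007099 -1.18826295] 0.7036323787463734 [ 0.01138006  0.00623327 -0.00489321]
```

View pics/w6.png

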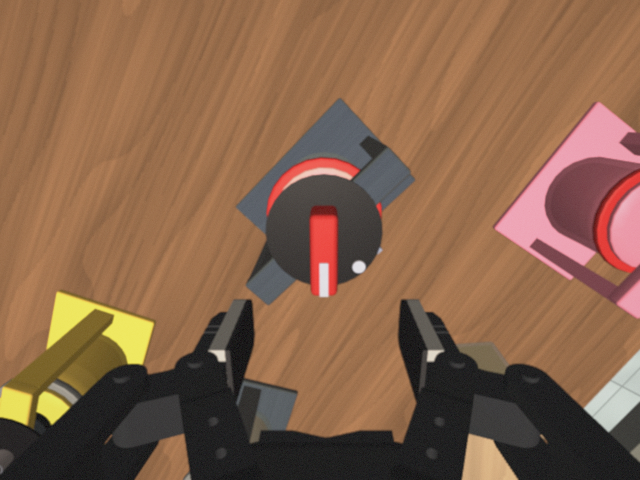

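The knob (px 323,250) is released, with the dot at (359,267). Measuring the remaining angle.

```bash
python3 - <<'E'
from h import *
def an(v):return np.degrees(np.arctan2(v[1],v[0]))
P=onplane("wrist",[[312,297],[336,297],[336,216],[311,216]],.184)
c=P.mean(0);b=an((P[0]+P[1]-P[2]-P[3])[:2])
D=onplane("wrist",[[359,267],[324,230]],.138)
for o in(c,D[1],np.array([.527,.135,0])):
    d=an((D[0]-o)[:2]);print(o,b,d,d-b,np.radians(d-b))
im=grab_frame("top");cv2.imwrite("pics/t7.png",im)
a=im[190:310,220:500];cv2.imwrite("pics/ct7.png",cv2.resize(a,(800,343),interpolation=cv2.INTER_CUBIC))
E
```

```text
[0.52497332 0.13487074 0.184     ] -60.71626109560422 -16.61593871292219 44.10032238268202 0.769695826768752
[0.52380523 0.13672787 0.138     ] -60.71626109560422 -18.88757478597457 41.828686309629646 0.7300482978869136
[0.527 0.135 0.   ] -60.71626109560422 -17.841263171465894 42.87499792413833 0.7483098805619478
```

View pics/ct7.png

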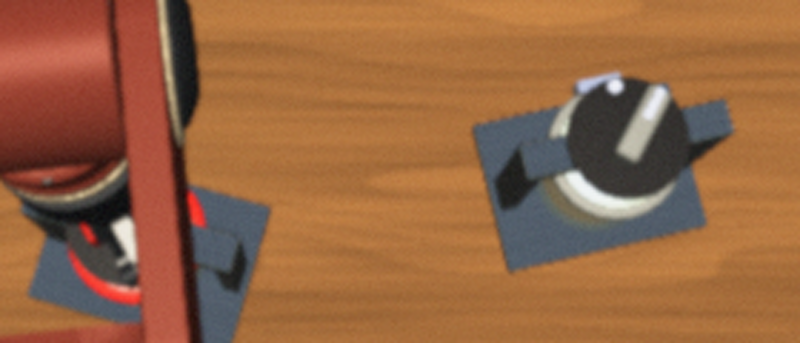

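The red knob measures 0.73–0.77 rad, inside the window (0.585–0.985). The grey knob looks untouched, at about px (640,125) in the crop. Handing in.

```bash
python3 -c "
from plant import *
print(job_done())"
```

```text
the job is handed in; nothing more can be done
None
```

I gripped the red knob and turned it about 77° clockwise, from roughly 31° before the touch point to about an eighth of a turn past it. Then I opened the fingers, rose clear and handed the job in at about 6.8 s.

- **Red knob:** the last wrist picture, taken after letting go, puts it 0.73 to 0.77 rad past the white dot, depending on which centre estimate I use. The target is 0.785 rad, within 0.2. The wrist orientation at release (−60.9°) matches the bar angle in the picture (−60.7°).
- **Grey knob:** the last top picture shows it apparently unmoved. I judged this by eye and did not measure its angle; the arm stayed well away from it.
- **Forces:** readings at the end of each move were all below about 11 N.
- **Disagreements:** estimates of the dot's direction differed by a few degrees between views. That is well inside the tolerance, and no check failed.

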